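# Set the parting blade in a plaster mould's seam and hold it

### The job

The two-part plaster mould is about to be parted: draw the wooden-handled parting blade out of its wooden block and slide it straight down into the middle of the mould's seam, its blue (flat) side lying against the blue-backed fixed half, until it is wedged snugly and drags on both halves, but do not force the grey-backed loose half open. Finish there with the blade still gripped, upright and wedged between both halves (do not let go), and leave the tub, jar and bowl where they stand.

Things in the scene. Friction and masses are not known exactly. Their poses are not given: they have to be found in the camera images.
- blade: parting blade, about 130 g, hanging point down in the tool block. Square wooden handle 28 x 28 mm, 60 mm tall, one side and half of the top painted blue; steel blade 30 mm wide (y), 84 mm long. Origin: centre of the handle's underside; z up along the handle (handle z 0 to 60, blade z 0 to -84 mm), +x towards the blue side.
- blade_tip (a point): middle of the blade's lower edge (blade frame x +3.5, z -84 mm). The blade is flat on the blue side, in the plane x = +4.5 mm; its other side tapers from x = -4.5 mm at the handle to +2.5 mm at the point: 9 mm thick at the handle, 2 mm at the point, 1 mm thicker for every 12 mm up.
- blue_side (a point): middle of the blue side of the handle (x = +14 mm, z = 30 mm in the blade's frame)
- tool_block: fixed wooden block, 100 x 84 mm and 92 mm tall, with an upright slot 14 x 36 mm right through its middle; the blade hangs in the slot, the underside of its handle resting on the block's top. Origin: centre of the underside, z up; at the start its axes are parallel to the blade's.
- fixed_half: fixed plaster half, off-white, blue back plate, rigid: 45 mm thick (x), 110 wide (y), 90 tall, its top 104 mm above the table. Origin: on its upright inner face (plane x = 0), mid width, at the height of its top; +x from the seam into this half (to its blue back), y along the seam, z up. The top 8 mm of both halves is bevelled 45 degrees: a V mouth 16 mm wider than the seam.
- loose_half: loose half of the plaster mould, off-white, with a grey back plate, the mirror image of the fixed half. Origin: on its inner face (parallel to the fixed one), at mid width, at the height of its top; axes as those of the fixed half. It slides along the fixed half's x with a stiff drag of about 8 N and stays where it is left. Both halves stand on a steel plate 200 x 130 mm, 14 mm thick.
- carriage (a joint): slide that carries the loose half (m): the seam between the two inner faces is 4 mm + this value wide; it grows as the loose half is pushed away from the fixed half. It starts between 0 and 3 mm, so the blade wedges with its point about 32 to 68 mm below the mould's top.
- tub: bystander: white plastic cup, 84 mm across, 75 mm tall; origin at the centre of its underside
- jar: bystander: amber jar with a black cap, 60 mm across, 85 mm tall; origin at the centre of its underside
- bowl: bystander: terracotta bowl, 90 mm across, 45 mm tall; origin at the centre of its underside
There are look-alikes about, which are no part of the job. Of the things that look like the blade, the smaller one is meant. Leave any green look-alike of the part that bears fixed_half alone.

How it is judged (in metres and radians):
On the way, in this order (a step that is already met when the one before it is completed fails the run):
1. the blade is drawn clear of the tool block, held by the fingers (z of blade_tip in the frame of tool_block above 0.095 m and contact force between the fingers and blade above 1 N), for 0.1 s.
2. the blade's point is at least 25 mm down in the middle of the seam, blue side to the fixed half (z of blade_tip in the frame of fixed_half below -0.025 m and y of blade_tip in the frame of fixed_half between -0.03 and 0.03 m and x of blue_side in the frame of fixed_half above 0.003 m), for 0.1 s.
At the end, for the whole second after the job is handed in: Blade gripped (over 2 N), still; point 25 mm or more below the mould top, within 30 mm of mid seam, blue side to fixed half, within 4 deg of upright and 5.7 of square; over 0.5 N on fixed, over 1 N on loose half; loose half shifted under 3 mm; tub, jar, bowl moved under 30 mm (all of step 2 and x of blade_tip in the frame of fixed_half between -0.006 and 0.002 m and angle between blade's own z axis and vertical below 0.07 rad and angle between the x axis of blade and the x axis of fixed_half, either way round below 0.1 rad and contact force between blade and fixed_half above 0.5 N and contact force between blade and loose_half above 1 N and distance of loose_half from where it was at the start of the episode below 0.003 m and contact force between the fingers and blade above 2 N and contact force between blade and tool_block below 0.05 N and linear speed of blade below 0.01 m/s and distance of each of tub, jar, bowl from where it was at the start of the episode below 0.03 m); the arm keeps its last pose, push and grip.
It fails at once if the loose half is forced 3 mm or more from where it stood (distance of loose_half from where it was at the start of the episode above 0.003 m).
It fails at once if the tub is shoved or tipped over (distance of tub from where it was at the start of the episode above 0.03 m or angle between tub's own z axis and vertical above 0.5 rad).
It fails at once if the jar is shoved or tipped over (distance of jar from where it was at the start of the episode above 0.03 m or angle between jar's own z axis and vertical above 0.5 rad).
It fails at once if the bowl is shoved or tipped over (distance of bowl from where it was at the start of the episode above 0.03 m or angle between bowl's own z axis and vertical above 0.5 rad).
It also fails if it takes over 42 s, if anything falls off the work surface, if the arm or the gripper's body presses on something with over 40 N, if the wrist force passes 120 N, or if a joint passes its speed limit or range.

### The arm

A 6-joint arm with a two-finger parallel gripper is mounted at the origin on the work surface. World frame = base frame: x ahead of the robot, y to its left, z up, the work surface at z = 0. Lengths are in mm, angles in rad, forces in N, time in s.
With the tool pointing down it reaches from about 275 to 750 mm from the base axis. Payload 10.2 kg.
Tool frame: the origin (TCP) lies on the front face of the gripper's body, between the roots of the fingers; the fingertips stand 73 mm ahead of it and the grasp point (between the pads) lies 54 mm ahead of it; z points along the fingers, y is the direction in which the jaws open and shut (so a half turn about z gives the same grasp; the last joint's range is limited). The gripper opens to 85 mm and grips with 20 to 120 N. Pads are 22 mm wide; open, the fingers measure 114 mm over their backs; the gripper's body (76 mm by 85 mm) begins 54 mm behind the grasp point. The pads swing forward as they close: fully open they stand 13 mm farther back than shut.
Start: joints at [-0.223, 0.313, 1.498, -0, 1.331, -0.223], TCP at [525.006, -0.014, 303.894] pointing down, gripper open.
Joint ranges: [-2.94, 2.94], [-0.97, 2.17], [0.19, 2.56], [-1.23, 4.37], [0.02, 3.11], [-2.88, 2.88]. Speed limits (rad/s): [2.39, 2.39, 3.01, 3.14, 3.14, 3.14].

### API

Orientations are given as a unit quaternion [w, x, y, z].
In Python, from rig import ctrl gives the robot as it stands.
- The arm moves only by the tool move_arm, never from a script. Its argument "series" is a list of rows, each a list of 3 entries, a list of its own where there are three numbers: the shift along the tool's x, y, z in mm, then the turn about the tool's z in degrees, then the opening, from 0 (shut) to 1 (fully open). In form: [[[tx, ty, tz], yaw, grip], ...]. A call has 1 to 10 rows; each row is the pose to reach, as a shift and turn from the pose commanded when the call began, along the tool's axes at that moment; what a row does not reach only later rows make up. A row lasts 1/8 s, in which the tool goes at most 62.5 mm and 10.7 degrees, less where a joint would pass 70% of its speed; a pose out of reach is approached as far as the arm can. A call with a gripper value outside its range is refused whole. The fingers move at their own pace and stop on an object; "force" is the grip in N (left out, the last holds). Time passes only in rows, so rows that repeat a pose let the fingers close. It gives the time, the measured TCP pose, the force and the opening at its end, in the units of the state.
- ctrl.sense(): the state, without advancing time (a new reading comes with each control period).
- ctrl.capture(name): name is "scene" or "side" or "wrist"; returns (picture, depth): 420x560x3 uint8, red, green, blue; 420x560 float32, mm along the optical axis (not along the pixel's ray), 0 where there is no reading.
- ctrl.camera_model(name): a dict with "fov_y" (degrees; the focal length in pixels is half the picture's height over the tangent of half this angle, whatever the lens; pixels are square), "cx", "cy" (the principal point, pixels), "rvec" (rotation vector, rad) and "tvec" (3), from world to camera coordinates, as OpenCV has them. Camera axes: x right, y down, z forward; pixel columns grow to the right and rows downward; lengths in mm; the calibration is good to about 2 mm. A picture is of the moment at which its call begins: read the wrist's pose just before it. camera_model takes no time and is no camera call; for the wrist camera it gives the pose at the moment of the call.
- ctrl.finish_job(): hands the job in, once; it reports no verdict.
The state is a dict: "time_s": time; "joints": joint angles; "dq": joint speeds; "tau": joint torques, N m; "eef_pos": TCP position; "ee_rot": TCP orientation; "force": force on the tool from outside, world axes, zero at the start; "wrist_torque": the same for the moment, N m; "grip_width": opening from 0.0 (shut) to 1.0 (fully open).
Only numpy, scipy, OpenCV 4.12 (cv2) and the standard library are available. Lean on these libraries where they do the work, as an engineer would, in place of code of your own. Each camera call takes 0.05 s, during which the arm holds its last target.

## Working session

There is one attempt and no reset: what is moved stays moved. The work goes in short steps, Python scripts to look and compute and a tool call to move; the robot and the scene stay as the last step left them, time stands still between calls to the robot, and variables do not carry over. Pictures are saved under pics/ and viewed, and the job is handed in when it is done.

Besides the shell and the picture viewer there is one more tool, called after ">>>" as name([rows], argument=value, ...), one row to a line, values as JSON. move_arm: Moves the arm, as the interface text tells. Its arguments: {"type":"object","properties":{"series":{"type":"array","items":{"type":"array"}},"force":{"type":"number"}},"required":["series"]}

```bash
mkdir -p pics; ls; cat > h.py <<'E'
import numpy as np, cv2
from rig import ctrl
def K(m):
    f=210/np.tan(np.radians(m["fov_y"])/2); return f,m["cx"],m["cy"]
def pts(m,d,u,v):
    f,cx,cy=K(m); R=cv2.Rodrigues(np.array(m["rvec"],float))[0]; t=np.array(m["tvec"],float).ravel()
    u=np.asarray(u,float);v=np.asarray(v,float)
    c=np.stack([(u-cx)/f*d,(v-cy)/f*d,d],-1)
    return (c-t)@R
def proj(m,P):
    f,cx,cy=K(m); R=cv2.Rodrigues(np.array(m["rvec"],float))[0]; t=np.array(m["tvec"],float).ravel()
    c=np.atleast_2d(P)@R.T+t
    return c[:,:2]/c[:,2:]*f+[cx,cy]
def cloud(m,d):
    v,u=np.mgrid[:420,:560]; return pts(m,d,u,v)
E
python3 - <<'E'
from h import *
for n in ["scene","side","wrist"]:
    m=ctrl.camera_model(n); p,d=ctrl.capture(n); print(n,m)
    cv2.imwrite(f"pics/{n}0.png",p[:,:,::-1]); np.savez(f"{n}0.npz",p=p,d=d,m=m)
print(ctrl.sense())
E
```

```text
pics
scene {'fov_y': 54.19158236498069, 'cx': 272.49362818897606, 'cy': 213.29514083957963, 'rvec': array([ 2.28221889,  0.9271921 , -0.31456541]), 'tvec': array([-399.44504083, -200.21763368, 1229.96606044])}
side {'fov_y': 48.28865112700876, 'cx': 283.82215755963017, 'cy': 207.80456051008062, 'rvec': array([ 2.15883004, -0.54569067,  0.30443477]), 'tvec': array([-461.50173429,  252.49669063,  848.03532183])}
wrist {'fov_y': 65.86509726611598, 'cx': 276.8392662019481, 'cy': 211.4327132194725, 'rvec': array([-2.85497894e+00,  1.34195019e-06,  2.59174813e-03]), 'tvec': array([-524.41505298,  -37.23670416,  379.47806726])}
{'time_s': 0.15, 'joints': array([-2.23453265e-01,  3.13290067e-01,  1.49821604e+00, -4.57463149e-06,
        1.33096583e+00, -2.23369890e-01]), 'dq': array([ 0.00054711, -0.00230016, -0.00419849,  0.0005867 ,  0.00158192,
       -0.00035385]), 'tau': array([ 1.79854873e-03, -4.12368500e+01, -2.59796566e+01, -1.57318855e-04,
        3.17765021e-03, -3.62555340e-05]), 'eef_pos': array([ 5.24892634e+02, -1.65638880e-02,  3.03500092e+02]), 'ee_rot': array([-3.70838357e-04,  7.07135805e-01,  7.07077620e-01, -2.36149892e-04]), 'force': array([-0.29275306, -0.82570938,  0.49029463]), 'wrist_torque': array([0.02795155, 0.00510805, 0.02008249]), 'grip_width': 1.0028900984559126}
```

View pics/scene0.png

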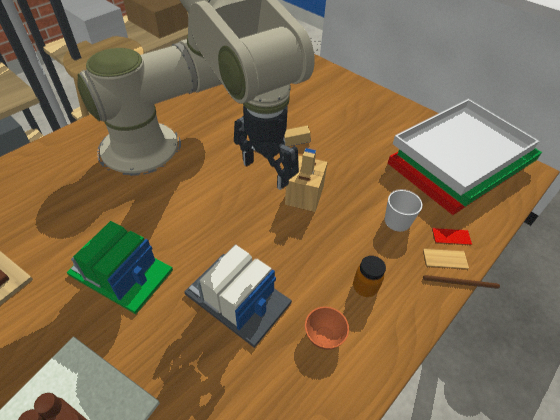

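View pics/side0.png

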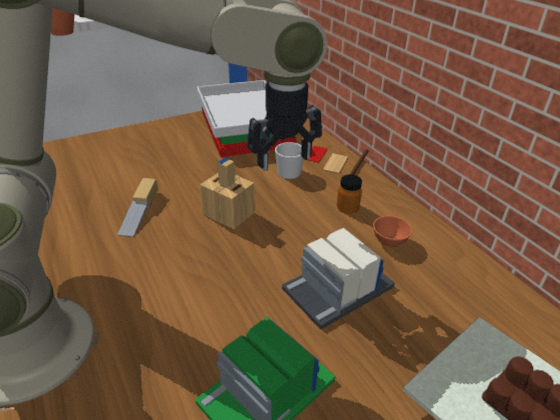

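View pics/wrist0.png

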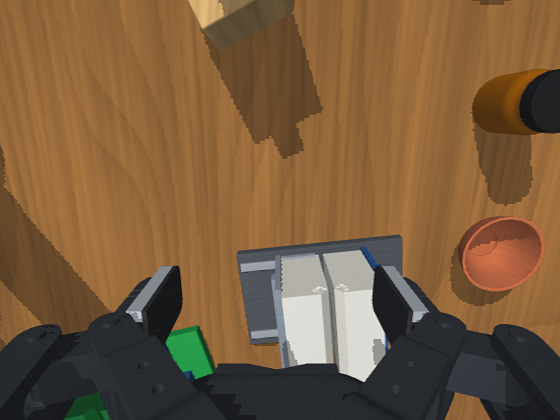

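The scene view shows two blade-like things. One stands in the wooden block (scene ~308,160, side ~227,175). The other lies on the table (side ~138,205, scene ~298,134) and is larger. The hanging one in the block is the one meant. The mould is the white pair (scene ~238,285, side ~340,268); the green copy (scene ~115,265) is left alone. I'll measure these and crop in to confirm.

```bash
python3 - <<'E'
from h import *
for n in ["scene","side","wrist"]:
    z=np.load(f"{n}0.npz",allow_pickle=True);p,d,m=z["p"],z["d"],z["m"].item()
    P=cloud(m,d); ok=d>0
    hsv=cv2.cvtColor(p,cv2.COLOR_RGB2HSV)
    H,S,V=[hsv[...,i].astype(int) for i in range(3)]
    print(n,"table z",np.median(P[ok&(abs(P[...,2])<15)][:,2]))
    white=(S<40)&(V>150)&ok&(P[...,2]>97)&(P[...,2]<112)&(P[...,0]>350)&(P[...,0]<750)&(abs(P[...,1])<250)
    q=P[white]; print("mould top n",len(q),q.min(0) if len(q) else 0,q.max(0) if len(q) else 0, np.median(q[:,2]) if len(q) else 0)
    # block
    wood=ok&(P[...,2]>84)&(P[...,2]<100)&(P[...,1]>0)&(P[...,1]<350)&(P[...,0]>300)&(P[...,0]<650)
    q=P[wood]
    if len(q): print("block z",len(q),np.percentile(q,[1,50,99],axis=0).round(1).tolist(), cv2.minAreaRect(q[:,:2].astype(np.float32)))
    hd=ok&(P[...,2]>145)&(P[...,2]<160)&(P[...,1]>50)&(P[...,1]<350)&(P[...,0]>350)&(P[...,0]<650)
    q=P[hd]
    if len(q):
        vv,uu=np.nonzero(hd); print("hd",len(q),np.percentile(q,[1,50,99],axis=0).round(1).tolist(),uu.min(),uu.max(),vv.min(),vv.max())
def crop(n,x0,y0,x1,y1,s):
    p=np.load(f"{n}0.npz",allow_pickle=True)["p"][y0:y1,x0:x1,::-1]
    return cv2.resize(p,None,fx=s,fy=s,interpolation=cv2.INTER_NEAREST)
a=crop("side",110,140,270,240,4);cv2.imwrite("pics/c1.png",a)
a=crop("scene",180,130,340,340,2.8);b=crop("side",280,220,400,320,3)
cv2.imwrite("pics/c2.png",a);cv2.imwrite("pics/c3.png",b)
E
```

```text
scene table z -0.16918042131366984
mould top n 1985 [ 528.73331141 -199.51175431   97.06479282] [633.70428798 -82.1106908  107.60609008] 103.38398005045823
block z 637 [[435.1, 141.5, 84.4], [497.6, 186.0, 91.9], [537.5, 255.0, 98.3]] ((485.6551818847656, 199.54469299316406), (77.78370666503906, 103.35159301757812), 27.41607666015625)
hd 113 [[466.7, 181.0, 145.3], [483.4, 195.3, 151.7], [498.7, 216.3, 154.6]] 302 315 148 159
side table z 0.8772731013157972
mould top n 1492 [ 527.17387153 -198.99066198   97.06031403] [629.9302915  -81.13543024 108.27136302] 104.25491650092033
block z 773 [[423.5, 141.0, 84.2], [468.7, 185.1, 92.6], [532.6, 245.3, 99.0]] ((479.3115234375, 201.88327026367188), (88.10868835449219, 105.58549499511719), 27.430347442626953)
hd 122 [[461.8, 184.2, 145.2], [477.0, 196.4, 152.0], [495.8, 217.5, 155.1]] 217 233 158 168
wrist table z 0.28957080940958085
mould top n 6579 [ 523.75776581 -188.94148943   97.0000244 ] [631.46628739 -82.55554219 106.81000847] 104.05404774094575
block z 1258 [[458.0, 136.9, 84.4], [476.9, 149.8, 91.9], [507.7, 156.3, 93.9]] ((484.12396240234375, 146.95706176757812), (55.41447067260742, 20.64512825012207), 1.994024395942688)
```

View pics/c1.png

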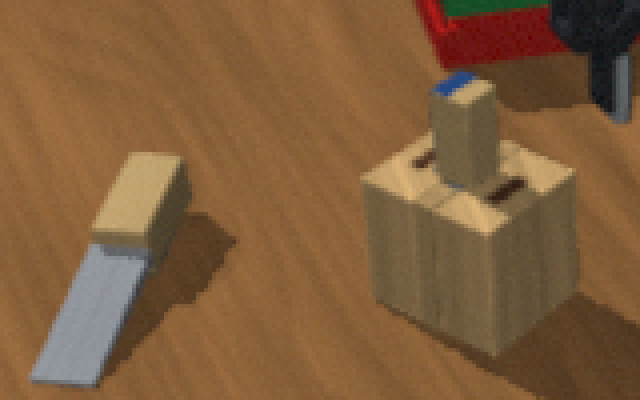

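View pics/c2.png

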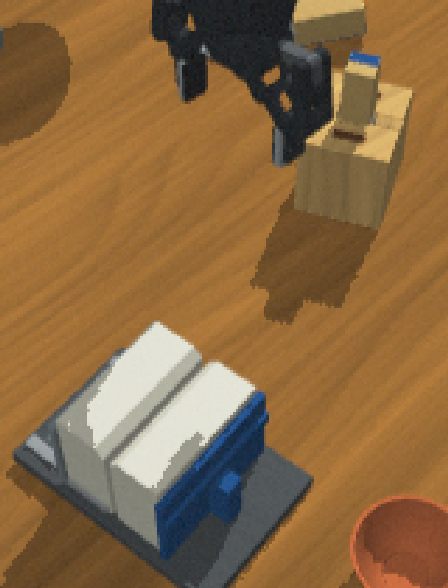

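View pics/c3.png

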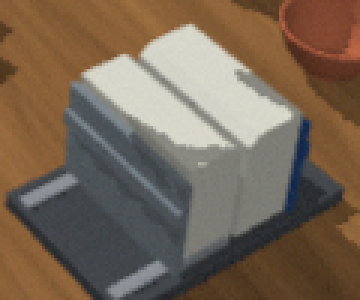

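```bash
python3 - <<'E'
from h import *
for n in ["scene","side"]:
    z=np.load(f"{n}0.npz",allow_pickle=True);p,d,m=z["p"],z["d"],z["m"].item()
    P=cloud(m,d)
    hsv=cv2.cvtColor(p,cv2.COLOR_RGB2HSV);H,S,V=[hsv[...,i].astype(int) for i in range(3)]
    bl=(H>95)&(H<130)&(S>120)
    r=(P[...,2]>146)&(P[...,2]<158)&(np.hypot(P[...,0]-482,P[...,1]-197)<40)
    for k,mk in (("blue",bl&r),("wood",~bl&r)): print(n,k,mk.sum(),P[mk].mean(0).round(1))
    r=(P[...,2]>60)&(P[...,2]<96)&(P[...,0]>480)&(P[...,0]<680)&(abs(P[...,1]+140)<90)
    print("blue back",P[bl&r].mean(0).round(1))
    # obstacles
    for nm,c in (("mould",None),):
        r=(P[...,2]>99)&(P[...,2]<107)&(P[...,0]>500)&(P[...,0]<680)&(abs(P[...,1]+140)<90)&(d>0)
        print(cv2.minAreaRect(P[r][:,:2].astype(np.float32)))
E
```

```text
scene blue 26 [477.5 207.1 152.1]
scene wood 84 [485.1 193.9 151.2]
blue back [ 638.  -139.4   79.6]
((583.027099609375, -141.5956573486328), (96.79042053222656, 111.3747329711914), 6.522585391998291)
side blue 23 [477.2 207.3 153.2]
side wood 89 [478.2 196.2 151.4]
blue back [ 637.7 -191.8   76.7]
((581.545654296875, -139.80258178710938), (100.57711791992188, 112.73255157470703), 6.213053226470947)
```

>>> move_arm([
  [[50, -11, 0], -10.5, 1],
  [[100, -22, 0], -21, 1],
  [[150, -33, 0], -31.5, 1],
  [[197, -44, 0], -42, 1],
  [[197, -44, 0], -52.5, 1],
  [[197, -44, 0], -63, 1],
  [[197, -44, 0], -73.5, 1],
  [[197, -44, 0], -84, 1],
  [[197, -44, 0], -94.5, 1],
  [[197, -44, 0], -105, 1],
])

```text
time_s: 1.4
eef_pos: [480.9, 197.0, 303.6]
ee_rot: [-0.0, -0.134, 0.991, -0.0]
force: [-0.4, -0.6, -0.3]
grip_width: 0.998
```

>>> move_arm([
  [[0, 0, 0], -10, 1],
  [[0, 0, 0], -12.4, 1],
  [[0, 0, 0], -12.4, 1],
])

```text
time_s: 1.78
eef_pos: [480.9, 197.0, 303.7]
ee_rot: [-0.0, -0.237, 0.972, 0.0]
force: [-0.3, 0.2, -0.9]
grip_width: 1.002
```

```bash
python3 - <<'E'
from h import *
s=ctrl.sense(); m=ctrl.camera_model("wrist"); p,d=ctrl.capture("wrist")
cv2.imwrite("pics/w1.png",p[:,:,::-1]); np.savez("w1.npz",p=p,d=d,m=m)
print(s["time_s"],s["eef_pos"],s["ee_rot"],s["joints"],s["force"])
P=cloud(m,d)
hsv=cv2.cvtColor(p,cv2.COLOR_RGB2HSV);H,S,V=[hsv[...,i].astype(int) for i in range(3)]
near=np.hypot(P[...,0]-482,P[...,1]-197)
top=(abs(P[...,2]-152)<4)&(near<40)
print("handle",top.sum(),P[top].mean(0),np.median(P[top][:,2]),cv2.minAreaRect(P[top][:,:2].astype(np.float32)))
bl=(H>95)&(H<130)&(S>120)&top; print("blue",bl.sum(),P[bl].mean(0)); 
b=(abs(P[...,2]-92)<4)&(near<90)
print("block",b.sum(),cv2.minAreaRect(P[b][:,:2].astype(np.float32)))
E
```

```text
1.775 [480.94323922 196.99130833 303.69751266] [-2.21737014e-04 -2.36594731e-01  9.71608400e-01  2.89895458e-05] [ 1.63056603e-01  3.01572038e-01  1.51354324e+00  2.49668932e-05
  1.32692397e+00 -1.88546491e+00] [-0.26844607  0.18718393 -0.87799868]
handle 1454 [480.67946319 198.25115287 152.07276983] 152.15829820614238 ((481.339599609375, 198.72222900390625), (27.93811798095703, 28.109437942504883), 26.648706436157227)
blue 599 [477.9656321  205.49005728 152.37820271]
block 7936 ((481.8542785644531, 198.64442443847656), (84.78136444091797, 100.02281951904297), 26.371061325073242)
```

View pics/w1.png

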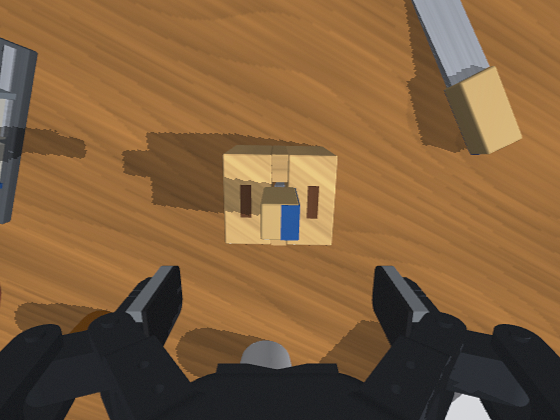

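The wrist view shows the handle top at px (280,222), with its blue half at (290,222) to the right. It measures 28×28 mm at z 152 on an 85×100 block, which matches the description, so I'll grasp it.

>>> move_arm([
  [[-1.2, 1.3, 30], 0.9, 1],
  [[-1.2, 1.3, 70], 0.9, 1],
  [[-1.2, 1.3, 100], 0.9, 1],
  [[-1.2, 1.3, 116], 0.9, 1],
  [[-1.2, 1.3, 116], 0.9, 1],
  [[-1.2, 1.3, 116], 0.9, 0.3],
  [[-1.2, 1.3, 116], 0.9, 0.1],
  [[-1.2, 1.3, 116], 0.9, 0.1],
  [[-1.2, 1.3, 116], 0.9, 0.1],
  [[-1.2, 1.3, 116], 0.9, 0.1],
], force=50)

```text
time_s: 3.08
eef_pos: [481.6, 198.8, 188.5]
ee_rot: [0.0, -0.229, 0.973, -0.0]
force: [-1.6, 0.7, 6.0]
grip_width: 0.319
```

>>> move_arm([
  [[0, 0, -10], 0, 0.1],
  [[0, 0, -30], 0, 0.1],
  [[0, 0, -60], 0, 0.1],
  [[0, 0, -95], 0, 0.1],
  [[0, 0, -125], 0, 0.1],
  [[0, 0, -140], 0, 0.1],
  [[0, 0, -140], 0, 0.1],
  [[0, 0, -140], 0, 0.1],
])

```text
time_s: 4.08
eef_pos: [481.2, 198.6, 326.6]
ee_rot: [-0.001, -0.229, 0.973, 0.0]
force: [-0.0, 0.0, -1.7]
grip_width: 0.326
```

```bash
python3 - <<'E'
from h import *
s=ctrl.sense(); print(s["time_s"],s["eef_pos"],s["ee_rot"],s["force"],s["wrist_torque"],s["grip_width"])
p,d=ctrl.capture("side"); cv2.imwrite("pics/s2.png",cv2.resize(p[60:260,150:400,::-1],None,fx=3,fy=3))
p,d=ctrl.capture("wrist"); cv2.imwrite("pics/w2.png",p[:,:,::-1])
E
```

```text
4.075 [481.1858082  198.63373441 326.56452487] [-1.19529110e-03 -2.29191988e-01  9.73380500e-01  7.16259685e-05] [-0.03257657  0.04307356 -1.68205861] [-0.05666921  0.05451911  0.00530384] 0.3259502665233237
```

View pics/s2.png

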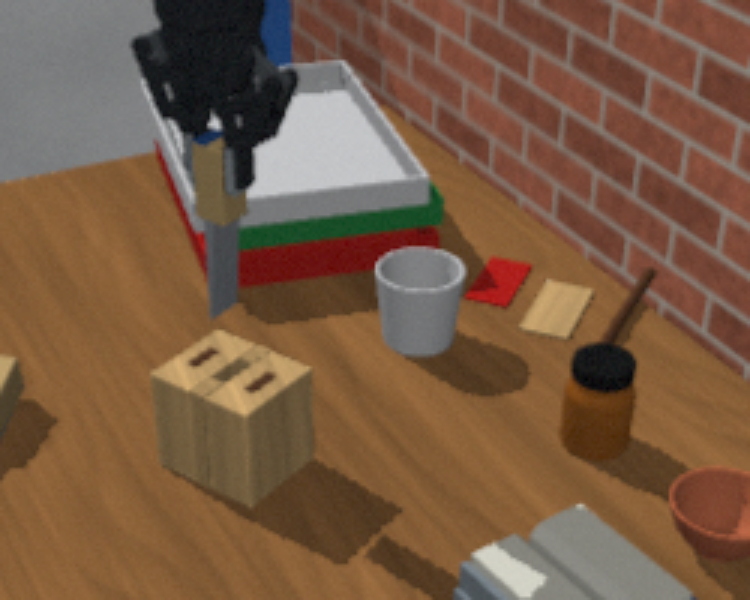

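View pics/w2.png

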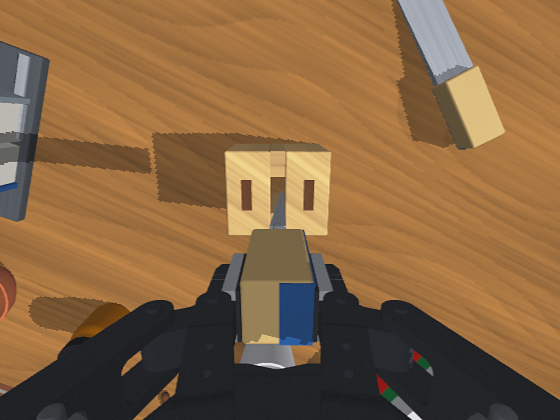

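Blade is out and held; the blue half faces image right, and the block is left below. Now I'll find the seam from the initial clouds: the V profile and the edges of the top.

```bash
python3 - <<'E'
from h import *
for n in ["scene","side","wrist"]:
    z=np.load(f"{n}0.npz",allow_pickle=True);p,d,m=z["p"],z["d"],z["m"].item()
    P=cloud(m,d);ok=(d>0)&(P[...,2]>60)&(P[...,2]<110)&(abs(P[...,0]-580)<75)&(abs(P[...,1]+140)<80)
    q=P[ok]
    best=None
    top=q[abs(q[:,2]-104)<3]
    # orientation: valley points (bevel) z 94..101 line fit
    for a in (5.,6.,6.5,7.,8.):
        c,s=np.cos(np.radians(a)),np.sin(np.radians(a))
        x=(q[:,0]-580)*c+(q[:,1]+140)*s; y=-(q[:,0]-580)*s+(q[:,1]+140)*c
        prof=[]
        for b in np.arange(-25,25,1.5):
            k=(x>=b)&(x<b+1.5)&(abs(y)<52)
            prof.append((round(b+.75,1),round(float(np.median(q[k,2])),1) if k.sum()>3 else None))
        if a==6.5: print(n,prof)
        xt=(top[:,0]-580)*c+(top[:,1]+140)*s; yt=-(top[:,0]-580)*s+(top[:,1]+140)*c
        print(n,a,"x ext",np.percentile(xt,[.5,99.5]).round(1),"y ext",np.percentile(yt,[.5,99.5]).round(1))
    # line fits of valley
    v=q[(q[:,2]>70)&(q[:,2]<99)]
    c,s=np.cos(np.radians(6.5)),np.sin(np.radians(6.5))
    x=(v[:,0]-580)*c+(v[:,1]+140)*s; y=-(v[:,0]-580)*s+(v[:,1]+140)*c
    k=(abs(x+0)<18)&(abs(y)<48)
    if k.sum()>20:
        f=np.polyfit(y[k],x[k],1); print(n,"valley n",k.sum(),"slope deg",np.degrees(f[0]),"x0",f[1],np.median(x[k]))
E
```

```text
scene 5.0 x ext [-45.3  51.1] y ext [-56.7  52.8]
scene 6.0 x ext [-45.   50.8] y ext [-56.5  52.8]
scene [(np.float64(-24.2), 103.9), (np.float64(-22.8), 103.9), (np.float64(-21.2), 103.5), (np.float64(-19.8), 103.2), (np.float64(-18.2), 103.5), (np.float64(-16.8), 103.5), (np.float64(-15.2), 104.0), (np.float64(-13.8), 103.4), (np.float64(-12.2), 103.2), (np.float64(-10.8), 104.0), (np.float64(-9.2), 103.3), (np.float64(-7.8), 102.6), (np.float64(-6.2), 101.1), (np.float64(-4.8), 99.8), (np.float64(-3.2), 98.3), (np.float64(-1.8), 95.6), (np.float64(-0.2), 90.7), (np.float64(1.2), 91.4), (np.float64(2.8), None), (np.float64(4.2), None), (np.float64(5.8), 95.5), (np.float64(7.2), 97.1), (np.float64(8.8), 99.0), (np.float64(10.2), 100.4), (np.float64(11.8), 101.9), (np.float64(13.2), 103.2), (np.float64(14.8), 103.6), (np.float64(16.2), 103.0), (np.float64(17.8), 103.1), (np.float64(19.2), 103.6), (np.float64(20.8), 103.6), (np.float64(22.2), 103.3), (np.float64(23.8), 104.0), (np.float64(25.2), 103.6)]
scene 6.5 x ext [-45.1  50.6] y ext [-56.5  52.7]
scene 7.0 x ext [-45.1  50.7] y
[... 1970 characters left out ...]
(-0.2), None), (np.float64(1.2), None), (np.float64(2.8), None), (np.float64(4.2), 81.5), (np.float64(5.8), 97.4), (np.float64(7.2), 98.9), (np.float64(8.8), 100.6), (np.float64(10.2), 101.9), (np.float64(11.8), 103.4), (np.float64(13.2), 104.2), (np.float64(14.8), 104.2), (np.float64(16.2), 104.2), (np.float64(17.8), 104.2), (np.float64(19.2), 104.2), (np.float64(20.8), 104.3), (np.float64(22.2), 104.2), (np.float64(23.8), 104.3), (np.float64(25.2), 104.2)]
wrist 6.5 x ext [-45.7  48.4] y ext [-47.1  53.3]
wrist 7.0 x ext [-45.6  48.4] y ext [-47.3  53.4]
wrist 8.0 x ext [-45.5  48.3] y ext [-47.8  53.9]
wrist valley n 662 slope deg -0.6049162398382728 x0 3.3415390249457464 4.61026609114169
```

>>> move_arm([
  [[3, -20, 0], 9, 0.1],
  [[10, -55, 0], 19.5, 0.1],
  [[17, -93, 0], 30, 0.1],
  [[24, -131, 0], 40.5, 0.1],
  [[31, -169, 0], 51, 0.1],
  [[38, -207, 0], 61.5, 0.1],
  [[45, -245, 0], 72, 0.1],
  [[52, -283, 0], 82.5, 0.1],
  [[59, -321, 0], 93, 0.1],
  [[63.7, -346.7, 0], 102.5, 0.1],
])

```text
time_s: 5.42
eef_pos: [579.3, -141.6, 326.8]
ee_rot: [-0.001, 0.618, 0.786, -0.0]
force: [0.4, 1.1, -1.3]
grip_width: 0.317
```

>>> move_arm([
  [[0, 0, 0], 7.6, 0.1],
  [[0, 0, 0], 7.6, 0.1],
  [[0, 0, 0], 7.6, 0.1],
  [[0, 0, 0], 7.6, 0.1],
])

```text
time_s: 5.92
eef_pos: [579.1, -139.7, 327.8]
ee_rot: [-0.0, 0.666, 0.746, -0.0]
force: [-0.0, -0.3, -1.6]
grip_width: 0.32
```

```bash
python3 - <<'E'
from h import *
s=ctrl.sense(); print(s["time_s"],s["eef_pos"],s["ee_rot"],s["force"],s["wrist_torque"],s["grip_width"])
a,b=s["ee_rot"][1:3]; print("tool y ang",np.degrees(np.arctan2(2*b*b-1,2*a*b)))
out={}
for n in ["wrist","scene","side"]:
    m=ctrl.camera_model(n);p,d=ctrl.capture(n); np.savez(f"{n}3.npz",p=p,d=d,m=m); out[n]=p[:,:,::-1]
cv2.imwrite("pics/w3.png",out["wrist"])
cv2.imwrite("pics/s3.png",np.hstack([cv2.resize(out["scene"][150:350,170:310],None,fx=2.8,fy=2.8),cv2.resize(out["side"][150:350,260:400],None,fx=2.8,fy=2.8)]))
m=np.load("wrist3.npz",allow_pickle=True); p,d,m=m["p"],m["d"],m["m"].item()
P=cloud(m,d)
a=np.radians(6.4);c,sn=np.cos(a),np.sin(a)
U=(P[...,0]-580)*c+(P[...,1]+140)*sn; Vv=-(P[...,0]-580)*sn+(P[...,1]+140)*c; Z=P[...,2]
ok=(d>0)&(abs(U)<60)&(abs(Vv)<60)
t=ok&(abs(Z-104)<3); print("top",t.sum(),cv2.minAreaRect(np.stack([U[t],Vv[t]],-1).astype(np.float32)))
pr=[]
for bb in np.arange(-14,18,1.5):
    k=ok&(Z>80)&(Z<107)&(U>=bb)&(U<bb+1.5); pr.append((float(bb+.75),round(float(np.median(Z[k])),1) if k.sum()>3 else None))
print(pr)
zt=s["eef_pos"][2]-36.5
k=ok&(abs(Z-zt)<4)&(abs(U)<30)&(abs(Vv)<30); print("handle top",k.sum(),np.median(Z[k]),U[k].mean(),Vv[k].mean(),cv2.minAreaRect(np.stack([U[k],Vv[k]],-1).astype(np.float32)) if k.sum()>5 else 0)
E
```

```text
5.925 [ 579.1456401  -139.6984627   327.84597194] [-4.97136455e-05  6.65838259e-01  7.46096113e-01 -1.88892604e-05] [-0.01257671 -0.28532147 -1.64680012] [-0.01648013  0.00420831 -0.03874739] 0.3200168880587646
tool y ang 6.506666662094704
top 8911 ((1.7528419494628906, -2.2847061157226562), (110.50091552734375, 96.14151000976562), 89.86785125732422)
[(-13.25, 104.3), (-11.75, 104.2), (-10.25, 104.2), (-8.75, 103.9), (-7.25, 102.4), (-5.75, 101.2), (-4.25, 99.1), (-2.75, 97.8), (-1.25, 96.7), (0.25, None), (1.75, None), (3.25, None), (4.75, 95.9), (6.25, 97.8), (7.75, 99.6), (9.25, 101.0), (10.75, 102.3), (12.25, 103.6), (13.75, 104.1), (15.25, 104.2), (16.75, 104.1), (18.25, 104.2)]
handle top 5923 291.70079195245324 -0.866330865174705 2.183853777257696 ((1.9889888763427734, 0.08785629272460938), (53.9530029296875, 28.752168655395508), 0.4438234269618988)
```

View pics/w3.png

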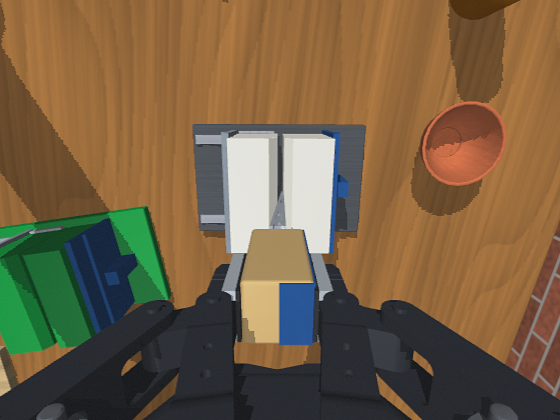

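View pics/s3.png

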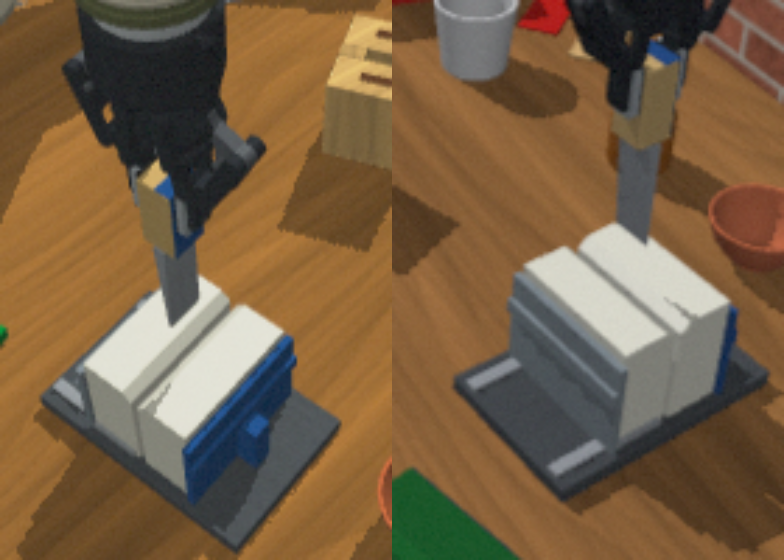

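```bash
python3 - <<'E'
from h import *
z=np.load("wrist3.npz",allow_pickle=True); p,d,m=z["p"],z["d"],z["m"].item()
cv2.imwrite("pics/c4.png",cv2.resize(p[120:240,215:345,::-1],None,fx=5,fy=5,interpolation=cv2.INTER_NEAREST))
a=np.radians(6.5);X=np.array([np.cos(a),np.sin(a),0]);Y=np.array([-np.sin(a),np.cos(a),0])
T=np.array([579.15,-139.7,0]); zb=291.7-60
for lab,x,y,zz in (("tipblue+y",4.5,15,-84),("tiploose+y",2.5,15,-84),("topblue",4.5,15,0),("toploose",-4.5,15,0),("hblue",14,14,60),("hloose",-14,14,60)):
    print(lab,proj(m,T+X*x+Y*y+[0,0,zb+zz]).round(1), d[tuple(proj(m,T+X*x+Y*y+[0,0,zb+zz])[0].round().astype(int)[::-1])])
E
```

```text
tipblue+y [[282.7 190.3]] 308.6604
tiploose+y [[280.1 190.3]] 391.57605
topblue [[285.2 224.5]] 176.2663
toploose [[268.6 224.5]] 177.6109
hblue [[315.2 280. ]] 125.25502
hloose [[238.4 280. ]] 125.39181
```

View pics/c4.png

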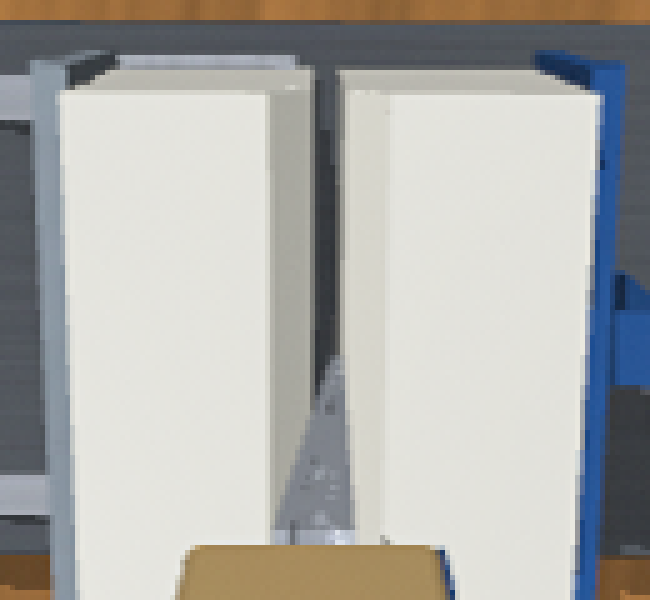

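The crop shows the blade point at px (282,191) against a predicted (282.7,190.3), so the blade hangs straight, and it sits over the seam. I'll descend in stages.

>>> move_arm([
  [[-1, -0.5, 15], 0, 0.1],
  [[-1, -0.5, 30], 0, 0.1],
  [[-1, -0.5, 40], 0, 0.1],
  [[-1, -0.5, 48], 0, 0.1],
  [[-1, -0.5, 54], 0, 0.1],
  [[-1, -0.5, 56], 0, 0.1],
  [[-1, -0.5, 56], 0, 0.1],
])

```text
time_s: 6.95
eef_pos: [578.8, -141.1, 272.0]
ee_rot: [0.0, 0.667, 0.745, 0.0]
force: [0.8, -0.1, -1.1]
grip_width: 0.324
```

>>> move_arm([
  [[0, 0, 4], 0, 0.1],
  [[0, 0, 8], 0, 0.1],
  [[0, 0, 12], 0, 0.1],
  [[0, 0, 16], 0, 0.1],
  [[0, 0, 18], 0, 0.1],
  [[0, 0, 18], 0, 0.1],
])

```text
time_s: 7.7
eef_pos: [578.8, -141.1, 253.8]
ee_rot: [-0.0, 0.667, 0.745, -0.0]
force: [-0.5, 0.8, -2.4]
grip_width: 0.324
```

```bash
python3 - <<'E'
from h import *
s=ctrl.sense(); print(s["time_s"],s["eef_pos"],s["ee_rot"],s["force"],s["wrist_torque"])
m=ctrl.camera_model("wrist");p,d=ctrl.capture("wrist");cv2.imwrite("pics/w5.png",cv2.resize(p[60:300,170:390,::-1],None,fx=2.5,fy=2.5))
E
```

```text
7.7 [ 578.75641894 -141.06595274  253.77683156] [-8.82348787e-05  6.66550446e-01  7.45459922e-01 -2.88896517e-05] [-0.47402186  0.75604423 -2.35050975] [ 0.01322152 -0.02342025 -0.01114573]
```

View pics/w5.png

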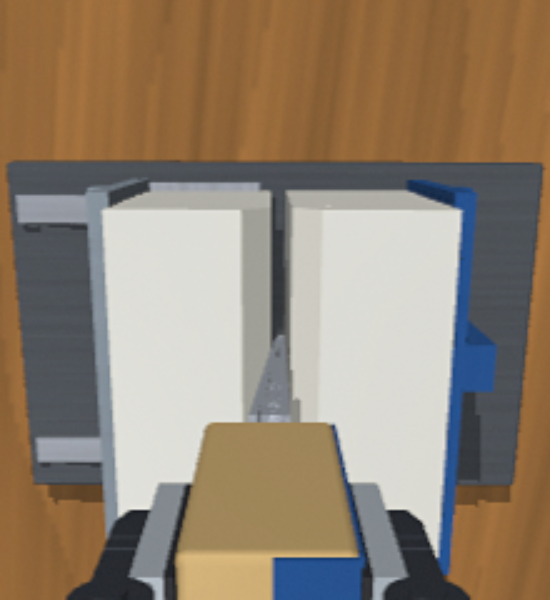

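The blade point is about 30 mm down without any contact. Next I'll press it sideways gently toward the fixed half until it touches.

>>> move_arm([
  [[0, 0.3, 0], 0, 0.1],
  [[0, 0.6, 0], 0, 0.1],
  [[0, 0.6, 0], 0, 0.1],
])

```text
time_s: 8.12
eef_pos: [579.4, -141.0, 254.0]
ee_rot: [0.0, 0.667, 0.745, 0.0]
force: [-0.0, -0.2, -2.1]
grip_width: 0.32
```

>>> move_arm([
  [[0, 0.3, 0], 0, 0.1],
  [[0, 0.3, 0], 0, 0.1],
])

```text
time_s: 8.38
eef_pos: [579.7, -141.0, 253.9]
ee_rot: [-0.0, 0.667, 0.745, -0.0]
force: [0.4, -0.1, -2.6]
grip_width: 0.323
```

>>> move_arm([
  [[0, 0.3, 0], 0, 0.1],
  [[0, 0.3, 0], 0, 0.1],
])

```text
time_s: 8.62
eef_pos: [580.0, -140.9, 253.9]
ee_rot: [0.0, 0.667, 0.745, -0.0]
force: [-0.6, -0.4, -1.9]
grip_width: 0.324
```

>>> move_arm([
  [[0, 0.3, 0], 0, 0.1],
  [[0, 0.3, 0], 0, 0.1],
])

```text
time_s: 8.88
eef_pos: [580.2, -140.9, 253.9]
ee_rot: [-0.0, 0.667, 0.745, -0.0]
force: [-0.7, -0.4, -0.8]
grip_width: 0.321
```

>>> move_arm([
  [[0, 0.3, 0], 0, 0.1],
  [[0, 0.3, 0], 0, 0.1],
])

```text
time_s: 9.12
eef_pos: [580.4, -140.9, 253.9]
ee_rot: [-0.0, 0.667, 0.745, -0.0]
force: [-3.2, -1.0, -0.6]
grip_width: 0.32
```

>>> move_arm([
  [[0, 0.3, 0], 0, 0.1],
  [[0, 0.3, 0], 0, 0.1],
])

```text
time_s: 9.38
eef_pos: [580.6, -140.8, 253.9]
ee_rot: [-0.0, 0.667, 0.745, -0.0]
force: [-5.0, -0.1, 1.4]
grip_width: 0.321
```

Contact with the fixed half is clear (about 5 N in −x). Now I'll descend along it.

>>> move_arm([
  [[0, 0, 1.5], 0, 0.1],
  [[0, 0, 3], 0, 0.1],
  [[0, 0, 4.5], 0, 0.1],
  [[0, 0, 6], 0, 0.1],
])

```text
time_s: 9.88
eef_pos: [580.6, -140.9, 247.9]
ee_rot: [-0.0, 0.667, 0.745, -0.0]
force: [-5.4, -0.8, 1.6]
grip_width: 0.321
```

>>> move_arm([
  [[0, 0, 1.5], 0, 0.1],
  [[0, 0, 3], 0, 0.1],
  [[0, 0, 4.5], 0, 0.1],
  [[0, 0, 6], 0, 0.1],
])

```text
time_s: 10.38
eef_pos: [580.6, -140.9, 241.9]
ee_rot: [-0.0, 0.667, 0.745, -0.0]
force: [-5.3, -0.4, 1.9]
grip_width: 0.322
```

>>> move_arm([
  [[0, 0, 1], 0, 0.1],
  [[0, 0, 2], 0, 0.1],
  [[0, 0, 3], 0, 0.1],
])

```text
time_s: 10.75
eef_pos: [580.6, -140.9, 239.0]
ee_rot: [-0.0, 0.667, 0.745, -0.0]
force: [-5.6, -1.4, 2.5]
grip_width: 0.323
```

Depth is now about 45 mm. I'll continue in 2 mm steps.

>>> move_arm([
  [[0, 0, 1], 0, 0.1],
  [[0, 0, 2], 0, 0.1],
])

```text
time_s: 11.0
eef_pos: [580.6, -140.9, 237.0]
ee_rot: [-0.0, 0.667, 0.745, -0.0]
force: [-5.4, -0.6, 1.9]
grip_width: 0.32
```

>>> move_arm([
  [[0, 0, 1], 0, 0.1],
  [[0, 0, 2], 0, 0.1],
])

```text
time_s: 11.25
eef_pos: [580.6, -140.9, 235.0]
ee_rot: [-0.0, 0.667, 0.745, -0.0]
force: [-5.5, -1.1, 2.6]
grip_width: 0.322
```

>>> move_arm([
  [[0, 0, 1], 0, 0.1],
  [[0, 0, 2], 0, 0.1],
])

```text
time_s: 11.5
eef_pos: [580.6, -140.9, 233.0]
ee_rot: [-0.0, 0.667, 0.745, -0.0]
force: [-4.4, -0.7, 1.2]
grip_width: 0.322
```

>>> move_arm([
  [[0, 0, 1], 0, 0.1],
  [[0, 0, 2], 0, 0.1],
])

```text
time_s: 11.75
eef_pos: [580.6, -140.9, 231.0]
ee_rot: [-0.0, 0.667, 0.745, -0.0]
force: [-5.5, 0.2, 2.0]
grip_width: 0.322
```

>>> move_arm([
  [[0, 0, 1], 0, 0.1],
  [[0, 0, 2], 0, 0.1],
])

```text
time_s: 12.0
eef_pos: [580.6, -140.9, 229.6]
ee_rot: [-0.0, 0.667, 0.745, -0.0]
force: [-7.9, -0.3, 8.6]
grip_width: 0.319
```

```bash
python3 - <<'E'
from h import *
for i in range(4):
    s=ctrl.sense(); print(s["eef_pos"].round(2),s["force"].round(2),s["wrist_torque"].round(3))
    m=ctrl.camera_model("wrist");p,d=ctrl.capture("wrist")
np.savez("w6.npz",p=p,d=d,m=m);cv2.imwrite("pics/w6.png",cv2.resize(p[20:260,170:390,::-1],None,fx=2.5,fy=2.5))
E
```

```text
[ 580.62 -140.88  229.56] [-7.95 -0.29  8.63] [-0.028  1.893 -0.126]
[ 580.63 -140.9   229.53] [-6.45 -0.76  5.12] [-0.07   1.724 -0.104]
[ 580.62 -140.92  229.55] [-7.2  -0.67  6.36] [-0.109  1.685 -0.152]
[ 580.64 -140.94  229.57] [-5.81  0.37  6.23] [-0.13   1.794 -0.139]
```

View pics/w6.png

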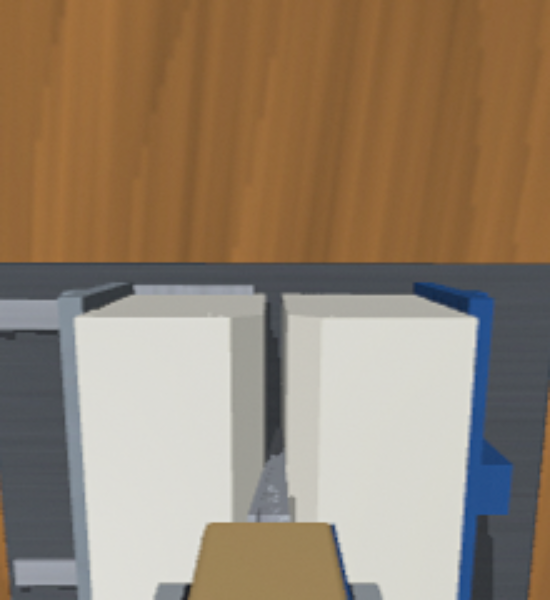

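The jump in Fz (1.7→8.6 N) shows the taper has met the loose half with the point about 54 mm down. I'll seat it another 1.5 mm (at most 0.13 mm of carriage motion) so that the contact is firm.

>>> move_arm([
  [[0, 0, 0.7], 0, 0.1],
  [[0, 0, 1.5], 0, 0.1],
  [[0, 0, 1.5], 0, 0.1],
  [[0, 0, 1.5], 0, 0.1],
  [[0, 0, 1.5], 0, 0.1],
])

```text
time_s: 12.82
eef_pos: [580.6, -140.9, 228.9]
ee_rot: [0.0, 0.667, 0.745, -0.0]
force: [-8.4, 0.4, 12.0]
grip_width: 0.318
```

```bash
python3 - <<'E'
from h import *
for n in ["wrist","scene","side","wrist"]:
    s=ctrl.sense(); print(s["time_s"],s["eef_pos"].round(2),s["force"].round(2),s["wrist_torque"].round(3),s["ee_rot"].round(4),s["grip_width"])
    m=ctrl.camera_model(n);p,d=ctrl.capture(n);np.savez(f"{n}7.npz",p=p,d=d,m=m)
a=np.load("scene7.npz")["p"];b=np.load("side7.npz")["p"]
cv2.imwrite("pics/s7.png",np.hstack([cv2.resize(a[150:350,170:310,::-1],None,fx=2.8,fy=2.8),cv2.resize(b[150:350,260:400,::-1],None,fx=2.8,fy=2.8)]))
a=np.radians(6.4);c,sn=np.cos(a),np.sin(a)
for f in ["wrist0","wrist3","w6","wrist7"]:
    z=np.load(f+".npz",allow_pickle=True);d,m=z["d"],z["m"].item();P=cloud(m,d)
    U=(P[...,0]-580)*c+(P[...,1]+140)*sn;V=-(P[...,0]-580)*sn+(P[...,1]+140)*c;Z=P[...,2]
    k=(d>0)&(Z>97.5)&(Z<102.5)&(V>20)&(V<50)
    L=k&(U>-10)&(U<0); R=k&(U>4)&(U<14)
    # bevel lines, 45 deg: seam face position at z=96
    l=np.median(U[L]+(Z[L]-96)); r=np.median(U[R]-(Z[R]-96)); print(f,"loose",l.round(2),"fixed",r.round(2),"seam",(r-l).round(2))
E
```

```text
12.825 [ 580.64 -140.95  228.91] [-8.4   0.4  12.04] [ 0.036  2.225 -0.172] [ 2.000e-04  6.666e-01  7.454e-01 -3.000e-04] 0.31763489080149887
12.875 [ 580.63 -140.95  228.9 ] [-9.04  0.52 11.76] [ 0.066  2.21  -0.162] [ 2.000e-04  6.666e-01  7.454e-01 -3.000e-04] 0.32088376066570823
12.925 [ 580.65 -140.96  228.9 ] [-8.3   0.94 11.8 ] [ 0.073  2.23  -0.138] [ 3.000e-04  6.666e-01  7.455e-01 -3.000e-04] 0.3170439480221639
12.975 [ 580.64 -140.94  228.91] [-8.76 -0.03 11.92] [-0.009  2.23  -0.124] [ 3.000e-04  6.666e-01  7.455e-01 -3.000e-04] 0.3178351536081603
wrist0 loose -0.91 fixed 4.45 seam 5.37
wrist3 loose -0.92 fixed 4.38 seam 5.3
w6 loose -0.66 fixed 4.72 seam 5.39
wrist7 loose -0.65 fixed 4.7 seam 5.34
```

View pics/s7.png

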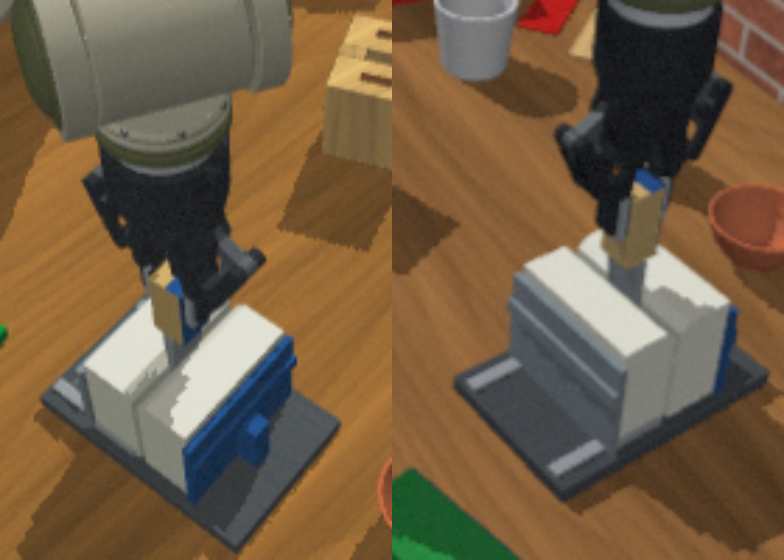

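Steady: loose half shifted less than 0.1 mm (seam 5.34 mm now, 5.37 at the start), blade upright, and both sides loaded. Handing in.

```bash
python3 - <<'E'
from h import *
print(ctrl.finish_job()); s=ctrl.sense(); print(s["time_s"],s["eef_pos"],s["force"])
E
```

```text
the job is handed in; nothing more can be done
None
the job is handed in; nothing more can be done
```

I drew the smaller blade out of its block and wedged it in the white mould's seam. It is still gripped, with its blue side against the blue-backed fixed half. The job was handed in at about 13 s of the 42 s allowed. The hand-in gave no verdict and the robot took no readings after it.

**Last checks before hand-in:**
- **Position:** the point is about 55 mm below the mould's top, inside the 32 to 68 mm expected. The tool was pointing straight down, and its jaw line was within about 0.2° of the mould's measured direction.
- **Fixed half:** I pressed the flat side onto it first, with about 5 N. The sideways wrist force ended at about 8.5 N.
- **Loose half:** the upward wrist force went from about 2 N to 12 N as the taper met it. From the drag I estimate about 5 to 6 N on it; this was not measured directly.
- **Loose half not forced:** the seam was 5.34 mm wide at the end and 5.37 mm at the start, the same within measuring error.
- **Grip:** commanded at 50 N, opening steady at about 0.32, which matches the 28 mm handle.
- **Tub, jar and bowl:** the arm never went near them. I did not re-measure their positions, but the tub and bowl look unmoved in the last pictures; the jar was out of that view.

No check failed. The three cameras disagreed by up to 1.3 mm on where the fixed face lies, so I set the blade's side position by touch instead.

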